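# Unlatch a battery pack from its charger

## Robot

A 7-joint arm with a two-finger parallel gripper is mounted at the origin on the work surface. World frame = base frame: x ahead of the robot, y to its left, z up, the work surface at z = 0. Lengths are in m, angles in rad, forces in N, time in s.
With the tool pointing down it reaches from about 0.4 to 0.925 m from the base axis. Payload 4.1 kg.
Tool frame: the origin (TCP) lies midway between the tips of the shut fingers; the grasp point (between the pads) lies 19 mm behind it; z points along the fingers, x is the direction in which the jaws open and shut, and the axes are right-handed (so a half turn about z gives the same grasp; the last joint's range is limited). The gripper opens to 85 mm and grips with 20 to 120 N. Pads are 22 mm wide; open, the fingers measure 114 mm over their backs; the gripper's body (76 mm by 85 mm) begins 54 mm behind the grasp point. The pads swing forward as they close: fully open they stand 13 mm farther back than shut.
Start: joints at [1.215, 0.398, 0.045, 1.537, -0.019, 1.207, -0.051], TCP at [0.165, -0.629, 0.231] pointing down, gripper open.
Joint ranges: [-2.82, 2.82], [-0.49, 2.23], [-1.37, 1.46], [0, 2.46], [-1.36, 4.5], [0.23, 2], [-2.94, 2.94]. Speed limits (rad/s): [2.57, 2.57, 3.14, 3.14, 3.14, 3.14, 3.14].

## Interface

Orientations are given as a rotation vector (axis times angle).
In Python, from bench import arm, cams gives the robot as it stands. Calls block until the motion is done:
- arm.move_ptp(position, orientation): joint-space move of the TCP to a pose.
- arm.move_l(position, v=0.15, rotation=None): straight line of the TCP; rotation=None keeps the orientation; v is the mean speed in m/s.
- arm.set_joints(angles): joint-space move.
- arm.command_gripper(opening, strength=None): finger opening in m; strength is the grip in N (None keeps the last); returns when the fingers have stopped.
- arm.sleep(seconds).
- arm.inverse_kinematics(position, orientation): joint angles nearest the present ones, or None.
- arm.get_state(): the state.
- cams.capture(name): name is "scene" or "top" or "wrist"; returns the picture (384x512x3 uint8, blue, green, red); there is no depth.
- cams.calibration(name): a dict with "fx", "fy", "cx", "cy" (pixels), "rvec" (rotation vector, rad) and "tvec" (3), from world to camera coordinates, as OpenCV has them; the wrist camera has in their place "mount" (4x4, takes a point from camera to tool coordinates, whose origin is the TCP and whose axes are the tool frame's). Camera axes: x right, y down, z forward; pixel columns grow to the right and rows downward; lengths in m; the calibration is good to about 2 mm. A picture is of the moment at which its call begins: read the wrist's pose just before it. calibration takes no time and is no camera call.
A pose or a line that the arm cannot do raises arm.MotionError and nothing moves.
- arm.job_done(): hands the job in, once; it reports no verdict.
The state is a dict: "clock": time; "joints": joint angles; "qd": joint speeds; "effort": joint torques, N m; "ee_pos": TCP position; "tool_rot": TCP orientation; "wrist_force": force on the tool from outside, world axes, zero at the start; "torque": the same for the moment, N m; "width": finger opening in m.
Only numpy, scipy, OpenCV 4.12 (cv2) and the standard library are available. Lean on these libraries where they do the work, as an engineer would, in place of code of your own. Each camera call takes 0.05 s, during which the arm holds its last target. There are 200 camera calls.

## Task

The orange battery pack is charged. Pinch its two opposed side release buttons together to unlatch it, lift it out of the charging station and stand it upright in the white tray, setting it down rather than dropping it. Leave the blue and green packs in their bays.

Things in the scene. Friction and masses are not known exactly. Their poses are not given: they have to be found in the camera images.
- pack_orange: Battery pack with orange top and buttons, standing latched in one of three bays of a dark charging station, its underside 12 mm above the bench. 44 (x) by 40 (y) by 90 mm tall, 0.17 to 0.3 kg; origin at centre of underside, z up. Lower 36 mm are in the bay, 2 mm play. Release buttons on its -x and +x sides, 67 mm above the origin. Keep both pressed and lift straight up 40 mm or more to clear the bay.
- orange_front (a joint): Travel (m) of the orange pack's release button on its -x side: 0 out and locked, 0.006 at its stop, unlatched from 0.004. Face 28 mm wide (y), 24 mm high, centred 67 mm above the pack's origin. Outer faces of the two buttons: 54 mm apart when out, 42 mm when pressed. Spring 1.2 N to start, 4.8 N at the stop. Nothing beside it rises above the bay wall, 36 mm above the origin.
- orange_back (a joint): Travel (m) of the orange pack's release button on its +x side: 0 out and locked, 0.006 at its stop, unlatched from 0.004. Face 28 mm wide (y), 24 mm high, centred 67 mm above the pack's origin. Outer faces of the two buttons: 54 mm apart when out, 42 mm when pressed. Spring 1.2 N to start, 4.8 N at the stop. Nothing beside it rises above the bay wall, 36 mm above the origin.
- tray: White open tray with a pale blue lining, fixed on the bench, 150 mm (x) by 130 mm (y) outside, walls 4 mm thick and 25 mm high. Origin at the centre of its underside, z up; inner floor 4 mm above the origin. Empty at the start.
- pack_blue: Battery pack with blue top and blue buttons, otherwise like the orange one, latched in another bay of the same station; bays lie in a row along the packs' y axes, 85 mm apart. A bystander that stays in its bay. Origin at the centre of its underside, z up.
- pack_green: Battery pack with green top and green buttons, otherwise like the orange one, latched in another bay of the same station; bays lie in a row along the packs' y axes, 85 mm apart. A bystander that stays in its bay. Origin at the centre of its underside, z up.

How it is judged:
On the way, in this order (a step that is already met when the one before it is completed fails the run):
1. both buttons of the orange pack are pressed in at once, by 4 mm or more, while it still sits in its bay (value of joint each of orange_front, orange_back above 0.004 m and distance of pack_orange from where it was at the start of the episode below 0.012 m), for 0.1 s.
2. the orange pack is lifted clear of its bay, its underside more than 50 mm above the bench (height (world z) of pack_orange above 0.05 m), for 0.1 s.
At the end, for the whole second after the job is handed in: The orange pack stands inside the tray (its origin within 52 mm along x and 42 mm along y of the tray's centre, underside on the tray's floor: -2 to 12 mm above the tray's origin), upright within 0.17 rad, released and at rest; the blue and green packs are within 12 mm of where they stood (x of pack_orange in the frame of tray between -0.052 and 0.052 m and y of pack_orange in the frame of tray between -0.042 and 0.042 m and z of pack_orange in the frame of tray between -0.002 and 0.012 m and angle between pack_orange's own z axis and vertical below 0.17 rad and linear speed of pack_orange below 0.03 m/s and angular speed of pack_orange below 0.3 rad/s and contact force between the fingers and pack_orange below 0.3 N and distance of each of pack_blue, pack_green from where it was at the start of the episode below 0.012 m); the robot touches nothing.
It fails at once if the orange pack is dropped: it falls freely, faster than 0.7 m/s (about 25 mm of fall) (contact force between the fingers and pack_orange below 0.2 N and linear speed of pack_orange above 0.7 m/s).
It fails at once if the blue or the green pack is moved by more than 20 mm (distance of any of pack_blue, pack_green from where it was at the start of the episode above 0.02 m).
It also fails if it takes over 38 s, if anything falls off the work surface, if the arm or the gripper's body presses on something with over 40 N, if the wrist force passes 120 N, or if a joint passes its speed limit or range.

## Working session

There is one attempt and no reset: what is moved stays moved. The work goes in short steps, each a Python script; the robot and the scene stay as the last script left them, time stands still between calls to the robot, and variables do not carry over. Pictures are saved under pics/ and viewed, about 8 in all and at most 12, crops included, and the job is handed in when it is done.

```bash
mkdir -p pics; python3 - <<'E'
from bench import arm,cams
import cv2
for n in("scene","top"):
    cv2.imwrite(f"pics/{n}0.png",cams.capture(n)); print(n,cams.calibration(n))
print(cams.calibration("wrist"));print(arm.get_state())
E
```

```text
scene {'fx': 434.17879887274705, 'fy': 434.17879887274705, 'cx': 251.0328621411059, 'cy': 194.397289489922, 'rvec': array([ 1.93670066,  1.71557716, -0.60877233]), 'tvec': array([-0.1256713 , -0.41668646,  1.4005692 ])}
top {'fx': 392.90090322299943, 'fy': 392.90090322299943, 'cx': 258.29074249572597, 'cy': 191.60816188573764, 'rvec': array([ 2.17442948, -2.15133114,  0.11772365]), 'tvec': array([0.05868831, 0.54859986, 0.87255459])}
{'fx': 295.8762727448819, 'fy': 295.8762727448819, 'cx': 257.09260788780233, 'cy': 201.19741084630272, 'mount': array([[ 9.99999982e-01, -1.02518685e-04, -1.62365960e-04,
        -1.67826693e-04],
       [ 1.43087774e-04,  9.61720616e-01,  2.74031816e-01,
        -7.00716512e-02],
       [ 1.28057309e-04, -2.74031835e-01,  9.61720613e-01,
        -1.43551295e-01],
       [ 0.00000000e+00,  0.00000000e+00,  0.00000000e+00,
         1.00000000e+00]])}
{'clock': 0.1, 'joints': array([ 1.21502367,  0.39913512,  0.04504203,  1.53776875, -0.0186825 ,
        1.20688041, -0.050701  ]), 'qd': array([ 0.00031036, -0.00125652, -0.00069015, -0.00510484,  0.00209767,
        0.00028191,  0.00255362]), 'effort': array([ 3.67643806e-03, -4.76263154e+01,  1.37027711e+00, -2.54949546e+01,
        1.20181963e-02,  5.05385193e-03,  2.87782086e-06]), 'ee_pos': array([ 0.16494447, -0.62813391,  0.23034985]), 'tool_rot': array([-2.48692039e+00,  1.91800953e+00,  2.33055392e-03]), 'wrist_force': array([-1.06516917, -0.66163377,  0.50579446]), 'torque': array([-0.03249582,  0.01480023, -0.03294629]), 'width': 0.08551765722927447}
```

View pics/top0.png

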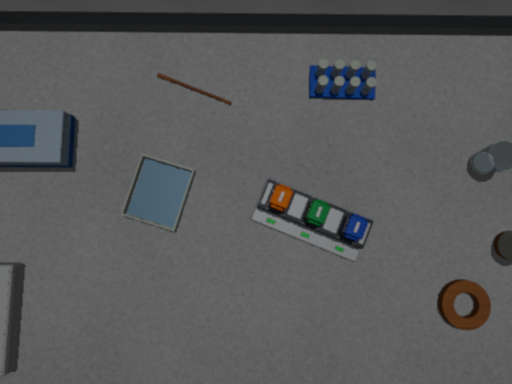

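View pics/scene0.png

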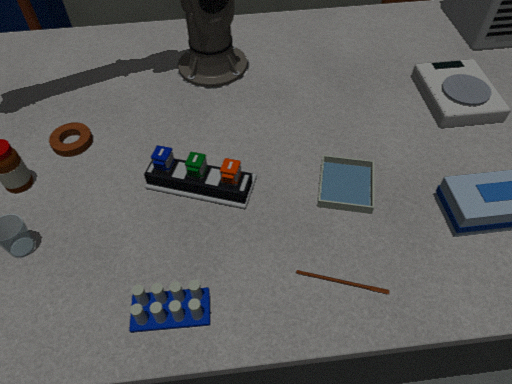

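The top view shows the tray at about (158,193). The station's row has orange at (281,198), green at (318,213) and blue at (355,228), with the white LED strip on the lower-left side. The scene view agrees. Next I'll measure positions.

```bash
cat > h.py <<'E'
import numpy as np,cv2
from bench import arm,cams
from scipy.spatial.transform import Rotation as R
def cam(n):
    c=cams.calibration(n)
    K=np.array([[c['fx'],0,c['cx']],[0,c['fy'],c['cy']],[0,0,1]])
    if n=="wrist":
        s=arm.get_state(); T=np.eye(4); T[:3,:3]=R.from_rotvec(s['tool_rot']).as_matrix(); T[:3,3]=s['ee_pos']
        W=np.linalg.inv(T@c['mount']); return K,W[:3,:3],W[:3,3]
    return K,R.from_rotvec(c['rvec']).as_matrix(),c['tvec']
def plane(C,uv,z):
    K,Rm,t=C; d=np.linalg.inv(K)@[*uv,1]; d=Rm.T@d; o=-Rm.T@t
    return o+d*(z-o[2])/d[2]
def proj(C,P):
    K,Rm,t=C; return cv2.projectPoints(np.array(P,float).reshape(-1,1,3),cv2.Rodrigues(Rm)[0],t,K,None)[0][:,0]
HUE={'orange':(5,18),'green':(45,85),'blue':(112,130)}
def blobs(img,name,minS=120,minV=40):
    h=cv2.cvtColor(img,cv2.COLOR_BGR2HSV); lo,hi=HUE[name]
    m=cv2.inRange(h,(lo,minS,minV),(hi,255,255))
    n,l,s,c=cv2.connectedComponentsWithStats(m)
    return sorted([(int(s[i,4]),c[i].round(1).tolist(),s[i,:4].tolist()) for i in range(1,n)],reverse=True)[:4]
E
python3 - <<'E'
from h import *
C=cam("top"); im=cv2.imread("pics/top0.png")
print("cam",-C[1].T@C[2])
for n in HUE:
    for b in blobs(im,n): print(n,b,plane(C,b[1],.095).round(4))
h=cv2.cvtColor(im,cv2.COLOR_BGR2HSV)
print(h[193,158],h[198,281],h[213,318],h[222,355])
q=[(145,157),(193,168),(177,230),(123,214)]
p=np.array([plane(C,x,.025) for x in q]);print(p.round(3),p.mean(0),np.linalg.norm(np.roll(p,-1,0)-p,axis=1))
q=[(145,157),(193,168),(177,230),(123,214)]
S=cam("scene")
E
```

```text
cam [0.44762547 0.06169057 0.92821514]
orange (1404, [465.1, 304.6], [441, 280, 49, 50]) [ 0.3105 -0.3653  0.095 ]
orange (422, [280.5, 197.4], [269, 184, 24, 28]) [0.5288 0.0169 0.095 ]
orange (173, [191.8, 87.9], [158, 74, 73, 30]) [0.7687 0.2131 0.095 ]
orange (1, [468.0, 315.0], [468, 315, 1, 1]) [ 0.2896 -0.3703  0.095 ]
green (382, [317.5, 212.1], [305, 199, 26, 27]) [ 0.4983 -0.0617  0.095 ]
green (25, [304.6, 234.6], [301, 232, 8, 6]) [ 0.4506 -0.0342  0.095 ]
green (24, [338.7, 248.5], [335, 246, 8, 6]) [ 0.4224 -0.1057  0.095 ]
green (23, [270.7, 220.7], [267, 219, 8, 5]) [0.4791 0.0374 0.095 ]
blue (14, [363.9, 218.6], [358, 215, 11, 9]) [ 0.4856 -0.1598  0.095 ]
blue (13, [347.1, 224.0], [345, 218, 5, 13]) [ 0.4738 -0.1241  0.095 ]
blue (10, [359.3, 238.0], [356, 235, 7, 7]) [ 0.4447 -0.1493  0.095 ]
blue (9, [359.1, 223.3], [357, 221, 4, 7]) [ 0.4756 -0.1495  0.095 ]
[102  82 112] [  5  12 131] [120   4 140] [112 187 112]
[[0.627 0.33  0.025]
 [0.602 0.217 0.025]
 [0.458 0.25  0.025]
 [0.493 0.375 0.025]] [0.54527705 0.29308476 0.025     ] [0.11569847 0.14772399 0.13035097 0.14105122]
```

```bash
cat >> h.py <<'E'
def down(yaw):  # tool x along world yaw, z down
    x=np.array([np.cos(yaw),np.sin(yaw),0]); z=np.array([0,0,-1.]); return R.from_matrix(np.c_[x,np.cross(z,x),z]).as_rotvec()
E
python3 - <<'E'
from h import *
C=cam("top"); im=cv2.imread("pics/top0.png")
h=cv2.cvtColor(im,cv2.COLOR_BGR2HSV); m=cv2.inRange(h,(97,60,80),(108,110,160)); m[:, :115]=0; m[:,205:]=0
m[:145]=0;m[240:]=0
c=max(cv2.findContours(m,0,2)[0],key=cv2.contourArea); b=cv2.boxPoints(cv2.minAreaRect(c))
p=np.array([plane(C,x,.008) for x in b]);d=np.roll(p,-1,0)-p
print(p.mean(0),np.linalg.norm(d,axis=1),np.degrees(np.arctan2(d[:,1],d[:,0])))
P=[.529,.017,.25]
for y in (-.37,-.37+np.pi): print(y,arm.inverse_kinematics(P,down(y)))
for y in (-.37,-.37+np.pi): print('tray',arm.inverse_kinematics([.545,.293,.2],down(y)))
E
```

```text
[0.54726214 0.29993892 0.008     ] [0.13864547 0.11609087 0.13796312 0.11425578] [ -15.87513323 -107.92048756  163.37182601   72.39499296]
-0.37 [ 0.50883853  0.21957265 -0.72062535  1.78344812  0.15505862  1.19613027
 -0.6269    ]
2.771592653589793 [ 0.83149652  0.33137585 -1.1534509   1.77717906  0.31966337  1.24206019
  2.36429116]
tray [ 0.1148266   0.50858849 -0.9373578   1.63363067  0.43096028  1.22121029
 -1.28303008]
tray [ 0.23378238  0.60505084 -1.15553335  1.63093406  0.57269546  1.28857486
  1.74899309]
```

```bash
python3 - <<'E'
from h import *
arm.move_ptp([.529,.017,.25],down(-.37)); arm.sleep(.3)
C=cam("wrist"); im=cams.capture("wrist"); cv2.imwrite("pics/w1.png",im)
s=arm.get_state(); print(s['clock'],s['ee_pos'],s['width'],s['wrist_force'])
np.savez("w1.npz",K=C[0],R=C[1],t=C[2])
for n in HUE: print(n,blobs(im,n)[:3])
E
```

```text
3.075 [0.52901012 0.01683063 0.24997522] 0.08513190472953305 [ 0.31708416 -0.82353818 -0.67240656]
orange [(1682, [258.4, 186.5], [233, 169, 52, 38]), (21, [254.0, 163.0], [244, 163, 21, 1]), (17, [413.4, 0.9], [411, 0, 6, 3])]
green [(1302, [258.0, 261.0], [234, 242, 48, 37]), (84, [220.0, 233.0], [217, 227, 7, 13]), (84, [218.3, 171.9], [215, 166, 7, 14])]
blue [(100, [238.3, 314.1], [235, 303, 9, 31]), (77, [276.0, 311.6], [269, 303, 12, 23]), (49, [256.9, 330.6], [247, 327, 22, 8])]
```

View pics/w1.png

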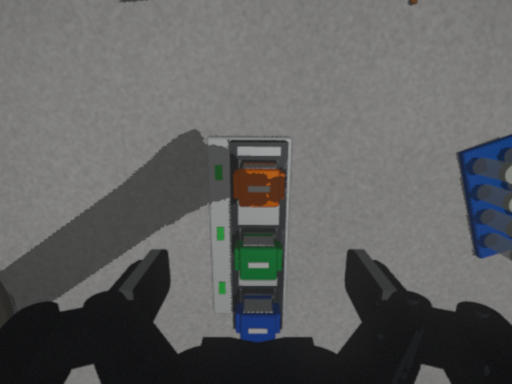

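The wrist view shows the orange label at about (258,188), with the row vertical in the image, so the yaw is right. I'll refine it with a model overlay.

```bash
cat > ov.py <<'E'
from h import *
d=np.load("w1.npz"); W=(d['K'],d['R'],d['t']); T=cam("top")
def label(im,C,guess):   # white label on top
    u,v=proj(C,[guess])[0]; return u,v
iw=cv2.imread("pics/w1.png"); it=cv2.imread("pics/top0.png")
# blob-extent fit: silhouette of top block + buttons, each colour, in wrist
yaw=-.37; Rz=R.from_euler('z',yaw).as_matrix()
for n in('orange','green'):
    for nm,C,im in(('w',W,iw),('t',T,it)):
        b=[x for x in blobs(im,n,100,30) if x[0]>300][0 if not(nm=='t' and n=='orange') else 1]
        x,y,w,h=b[2]; print(n,nm,b,'cent@.095',plane(C,b[1],.095).round(4))
        sub=cv2.cvtColor(im[y:y+h,x:x+w],cv2.COLOR_BGR2HSV)
        m=(sub[...,1]<70)&(sub[...,2]>(60)); m[:h//5]=0;m[-h//5:]=0;m[:,:w//5]=0;m[:,-w//5:]=0
        yy,xx=np.nonzero(m); 
        print('  label px',xx.mean()+x,yy.mean()+y,len(xx),'@.102',plane(C,(xx.mean()+x,yy.mean()+y),.102).round(4))
P0=np.array([.529,.017,.012])
def draw(C,im,c,s):
    a=cv2.resize(im,None,fx=s,fy=s,interpolation=cv2.INTER_CUBIC)
    for hx,hy,z in((.022,.020,.09),(.027,.014,.079),(.027,.014,.055)):
        q=[P0+Rz@[sx*hx,sy*hy,z] for sx,sy in((1,1),(1,-1),(-1,-1),(-1,1))]
        cv2.polylines(a,[((proj(C,q)+.5)*s).astype(int)],True,(255,255,0),1)
    return a[int((c[1]-30)*s):int((c[1]+30)*s),int((c[0]-35)*s):int((c[0]+35)*s)]
cv2.imwrite("pics/ov.png",np.vstack([draw(W,iw,(258,187),5),draw(T,it,(281,198),5)]))
E
python3 ov.py
```

```text
orange w (1711, [258.4, 186.6], [233, 168, 52, 39]) cent@.095 [0.5309 0.0167 0.095 ]
  label px 258.241935483871 188.58064516129033 124 @.102 [0.5305 0.0164 0.102 ]
orange t (446, [280.6, 197.1], [269, 184, 25, 28]) cent@.095 [0.5295 0.0167 0.095 ]
  label px 281.0740740740741 196.33333333333334 27 @.102 [0.5304 0.0161 0.102 ]
green w (1419, [257.7, 261.0], [234, 241, 49, 39]) cent@.095 [ 0.4995 -0.0623  0.095 ]
  label px 258.0 264.5403225806452 124 @.102 [ 0.4995 -0.063   0.102 ]
green t (407, [317.3, 212.2], [304, 199, 27, 28]) cent@.095 [ 0.4981 -0.0613  0.095 ]
  label px 318.4166666666667 211.44444444444446 36 @.102 [ 0.4993 -0.0626  0.102 ]
```

View pics/ov.png

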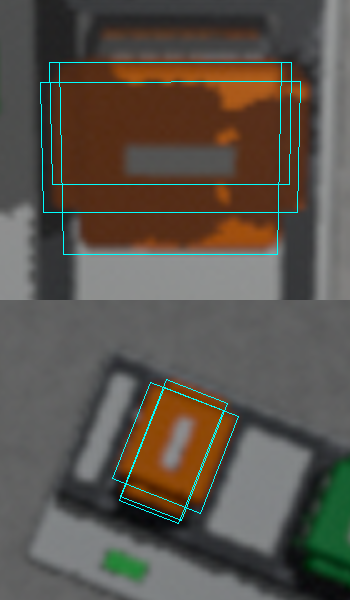

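Both cameras put the label at (0.5305, 0.0163), the orange-to-green spacing is 85.0 mm as specified, and the yaw is -0.373. I'll descend and pinch.

```bash
python3 - <<'E'
from h import *
def st(m):
    s=arm.get_state(); print(m,round(s['clock'],2),s['ee_pos'].round(4),'w',round(s['width'],4),'F',s['wrist_force'].round(1))
P=[.5306,.0164]; rot=down(-.373)
arm.move_l([*P,.13],v=.15,rotation=rot)
arm.move_l([*P,.057],v=.08); st('down')
arm.command_gripper(.056); st('56')
arm.command_gripper(.030,35); arm.sleep(.4); st('pinch')
cv2.imwrite("pics/w2.png",cams.capture("wrist"))
E
```

```text
down 5.08 [0.5311 0.0165 0.0575] w 0.0854 F [0.2 0.2 0.3]
56 5.49 [0.5307 0.0164 0.0572] w 0.0558 F [ 0.9 -0.2  0.4]
pinch 6.17 [0.5306 0.0165 0.0576] w 0.0417 F [-1.7 -0.6  5.6]
```

View pics/w2.png

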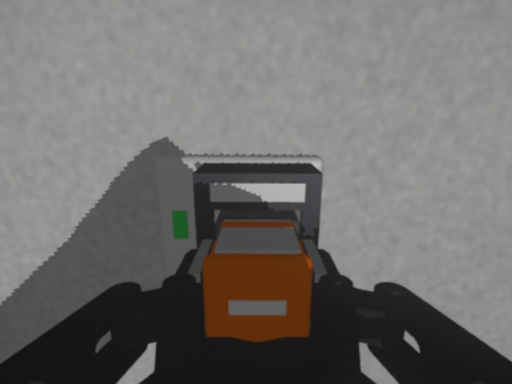

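The width is 41.7 mm, which matches the 42 mm expected with both buttons at their stops. The picture shows the pads squarely on the orange buttons. Lifting now.

```bash
python3 - <<'E'
from h import *
def st(m):
    s=arm.get_state(); print(m,round(s['clock'],2),s['ee_pos'].round(4),'w',round(s['width'],4),'F',s['wrist_force'].round(1))
P=[.5306,.0164]
arm.move_l([*P,.085],v=.05); st('l1')
arm.move_l([*P,.20],v=.1); arm.sleep(.3); st('up')
cv2.imwrite("pics/w3.png",cams.capture("wrist")); cv2.imwrite("pics/s3.png",cams.capture("scene"))
a=np.hstack([cv2.imread("pics/w3.png")[:,100:420],cv2.resize(cv2.imread("pics/s3.png")[80:260,120:400],None,fx=1.7,fy=384/180)])
cv2.imwrite("pics/c3.png",a[:, :800])
E
```

```text
l1 6.92 [0.5305 0.0163 0.085 ] w 0.0415 F [-0.5  0.4 -3.3]
up 8.53 [0.5304 0.0164 0.1997] w 0.0419 F [ 0.3  0.8 -2. ]
```

View pics/c3.png

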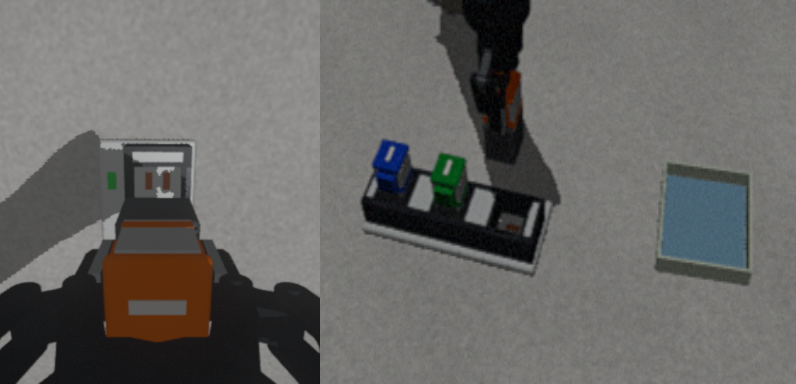

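The pack is out and upright in the gripper, the bay is empty, and the blue and green packs are still seated. I'll carry it over and set it down with force feedback.

```bash
python3 - <<'E'
from h import *
def st(m):
    s=arm.get_state(); print(m,round(s['clock'],2),s['ee_pos'].round(4),'w',round(s['width'],4),'F',s['wrist_force'].round(1)); return s
Q=[.546,.297]
arm.move_l([*Q,.20],v=.12,rotation=down(-.288)); st('over')
arm.move_l([*Q,.08],v=.1); arm.move_l([*Q,.055],v=.05); arm.sleep(.3)
f0=st('near')['wrist_force'][2]; z=.055
while z>.046:
    z-=.001; arm.move_l([*Q,z],v=.02); arm.sleep(.1)
    f=arm.get_state()['wrist_force'][2]; print(round(z,3),f.round(1))
    if f-f0>3: break
cv2.imwrite("pics/w4.png",cams.capture("wrist")); cv2.imwrite("pics/s4.png",cams.capture("scene"))
a=np.hstack([cv2.imread("pics/w4.png")[:,100:420],cv2.resize(cv2.imread("pics/s4.png")[80:260,220:400],None,fx=384/180,fy=384/180)])
cv2.imwrite("pics/c4.png",a); st('set')
E
```

```text
over 11.12 [0.5462 0.2963 0.2   ] w 0.0415 F [ 0.  -0.6 -3.1]
near 13.42 [0.5462 0.2971 0.0553] w 0.0415 F [-0.   0.3 -2.9]
0.054 -2.6
0.053 -2.7
0.052 -2.0
0.051 -1.2
0.05 -2.3
0.049 4.6
set 15.62 [0.5462 0.2972 0.0497] w 0.0414 F [-1.9 -1.4  5.8]
```

View pics/c4.png

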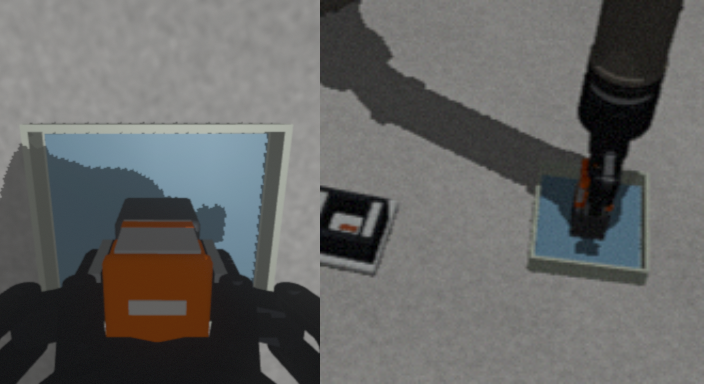

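Contact came at TCP z = 0.0497, against 0.0496 predicted, and the pack is central in the tray. I'll release it and retreat.

```bash
python3 - <<'E'
from h import *
def st(m):
    s=arm.get_state(); print(m,round(s['clock'],2),s['ee_pos'].round(4),'w',round(s['width'],4),'F',s['wrist_force'].round(1)); return s
Q=[.546,.297]
arm.move_l([*Q,.0495],v=.02)
arm.command_gripper(.060); arm.command_gripper(.085); arm.sleep(.2); st('open')
arm.move_l([*Q,.12],v=.06); arm.move_l([*Q,.25],v=.15); arm.sleep(.3); st('up')
C=cam("wrist"); im=cams.capture("wrist"); cv2.imwrite("pics/w5.png",im)
for b in blobs(im,'orange',100,30)[:2]: print(b,plane(C,b[1],.088).round(4))
cv2.imwrite("pics/s5.png",cams.capture("scene"))
a=np.hstack([im[:,50:450],cv2.resize(cv2.imread("pics/s5.png")[110:260,120:390],None,fx=1.45,fy=1.45*384/217.5)[:384,:400]])
cv2.imwrite("pics/c5.png",a)
E
```

```text
open 16.76 [0.546  0.297  0.0495] w 0.0845 F [-1.   0.4 -1.1]
up 19.4 [0.5458 0.2968 0.2494] w 0.0849 F [ 0.6  1.2 -0.9]
(1551, [257.2, 185.2], [232, 167, 50, 38]) [0.5463 0.2972 0.088 ]
(872, [462.0, 156.5], [438, 91, 46, 146]) [0.7567 0.2664 0.088 ]
```

View pics/c5.png

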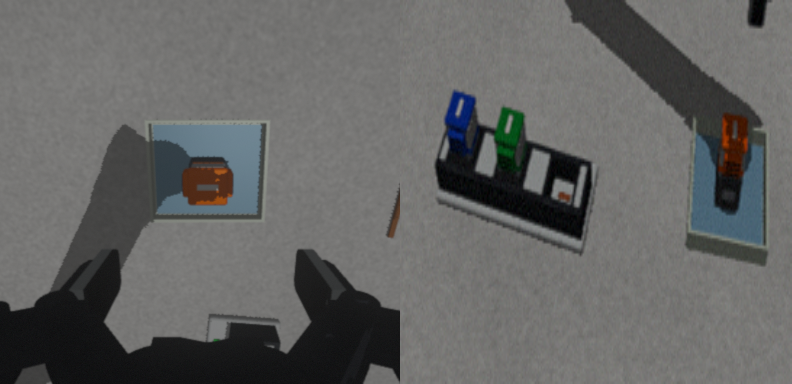

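The pack stands upright in the tray, and the blue and green packs are still in their bays. I'll check the offset from the rim corners, then hand in if it passes.

```bash
python3 - <<'E'
from h import *
C=cam("wrist"); p=np.array([plane(C,q,.025) for q in((198,121),(320,121),(316,219),(201,221))])
d=np.r_[.5463,.2972]-p.mean(0)[:2]; o=R.from_euler('z',.288).as_matrix()[:2,:2]@d
print(p.mean(0),np.linalg.norm(np.roll(p,-1,0)-p,axis=1).round(3),'offset in tray',o)
if abs(o[0])<.035 and abs(o[1])<.028: arm.job_done(); print('done',arm.get_state()['clock'])
E
```

```text
[0.54883289 0.29827877 0.025     ] [0.147 0.125 0.152 0.127] offset in tray [-0.00212217 -0.00175377]
the job is handed in; nothing more can be done
the job is handed in; nothing more can be done
```

The orange pack is standing upright and released in the white tray. The job was handed in just after 19.4 s on the clock, against the 38 s limit. The interface gives no verdict, so the evidence is my own checks:

- **Unlatching:** I pinched both release buttons until the finger opening was 41.7 mm. That matches the 42 mm expected with both at their stops. The pack then lifted straight out of its bay and went to about 150 mm above the bench.
- **Placing:** I lowered it in 1 mm steps until it touched the tray floor. Contact came at a tool height of 0.0497 m, against 0.0496 m predicted, and only then did I open the gripper.
- **Final position:** The last wrist picture puts the pack about 2 mm from the tray's centre in both x and y. The measured tray sides were 147–152 by 125–127 mm, against the given 150 by 130 mm.
- **Blue and green packs:** They still look seated in their bays in the last scene picture. I judged that by eye and did not measure it.

No check failed. The first two tray-centre estimates from the top camera differed by 7 mm, which is well inside the tolerance. After the hand-in line the script printed the interface's "nothing more can be done" message twice. The second came from my reading the clock afterwards, so there is no exact final time.

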